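Empty the grinding-ball dispenser and hold its gate open

ROBOT

A 6-joint arm with a two-finger parallel gripper is mounted at the origin on the work surface. World frame = base frame: x ahead of the robot, y to its left, z up, the work surface at z = 0. Lengths are in m, angles in rad, forces in N, time in s.
With the tool pointing down it reaches from about 0.275 to 0.875 m from the base axis. Payload 12.5 kg.
Tool frame: the origin (TCP) lies at the very end of the fingers, on their centre line; the grasp point (between the pads) lies 19 mm behind it; x points along the fingers, y is the direction in which the jaws open and shut, and the axes are right-handed (so a half turn about x gives the same grasp; the last joint's range is limited). The gripper opens to 85 mm and grips with 20 to 120 N. Pads are 22 mm wide; open, the fingers measure 114 mm over their backs; the gripper's body (76 mm by 85 mm) begins 54 mm behind the grasp point. The pads swing forward as they close: fully open they stand 13 mm farther back than shut.
Start: joints at [-1.332, 0.351, 1.652, -0, 1.139, -0.085], TCP at [0.175, -0.521, 0.231] pointing down, gripper open.
Joint ranges: [-2.75, 2.75], [-0.79, 2.1], [0.01, 2.65], [-1.57, 4.71], [0.07, 3.14], [-2.87, 2.87]. Speed limits (rad/s): [2.22, 2.22, 2.79, 3.14, 3.14, 3.14].

INTERFACE

Orientations are given as a 3x3 rotation matrix whose columns are the frame's x, y, z axes.
In Python, from bench import manip gives the robot as it stands. Calls block until the motion is done:
- manip.move_ptp(position, orientation): joint-space move of the TCP to a pose.
- manip.move_l(position, attitude=None, max_speed=0.15): straight line of the TCP; attitude=None keeps the orientation; max_speed is the mean speed in m/s.
- manip.move_j(angles): joint-space move.
- manip.set_gripper(opening, effort=None): opening from 0.0 (shut) to 1.0 (fully open); effort is the grip in N (None keeps the last); returns when the fingers have stopped.
- manip.dwell(seconds).
- manip.inverse_kinematics(position, orientation): joint angles nearest the present ones, or None.
- manip.grab_frame(name): name is "scene" or "top" or "wrist"; returns (picture, depth): 420x560x3 uint8, red, green, blue; 420x560 float32, m along the optical axis (not along the pixel's ray), 0 where there is no reading.
- manip.get_calibration(name): a dict with "camera_matrix" (3x3 intrinsics, pixels), "k1" (the pictures are not rectified: a ray, as slopes to the right and down, at radius r is drawn at 1 + k1 r^2 times it, then the intrinsics apply), "R" (3x3) and "t" (3): a world point X has camera coordinates R X + t. Camera axes: x right, y down, z forward; pixel columns grow to the right and rows downward; lengths in m; the calibration is good to about 2 mm. A picture is of the moment at which its call begins: read the wrist's pose just before it. get_calibration takes no time and is no camera call; for the wrist camera it gives the pose at the moment of the call.
A pose or a line that the arm cannot do raises manip.Unreachable and nothing moves.
- manip.sign_off(): hands the job in, once; it reports no verdict.
Trained networks look in the newest picture that a camera, given by its name, has taken for a name from the list of things; names that differ only in an ending like _2 or _b are one class to them, and where a whole thing is asked for, a point or a joint stands for the part that bears it (a point fixed in the world has none). Each returns a list of dicts, best first, with "confidence" (0 to 1); they miss things now and then, are a little off and sometimes report something else, mostly with a low value. They report only what shows in the picture. A call takes as long as a camera call. They do not tell look-alikes from the thing itself.
- manip.look_for(camera, name): "at" ([x, y, z] in m, in world coordinates, good to about 4 mm: the middle of the surface that is visible of it).
Readings, each from a call of its own:
- manip.current_time(): time.
- manip.current_qpos(): joint angles.
- manip.current_joint_vel(): joint speeds.
- manip.current_joint_torque(): joint torques, N m.
- manip.current_ee_pos(): TCP position.
- manip.current_tcp_rot(): TCP orientation.
- manip.current_force(): force on the tool from outside, world axes, zero at the start.
- manip.current_ft_torque(): the same for the moment, N m.
- manip.current_grip_width(): opening from 0.0 (shut) to 1.0 (fully open).
Only numpy, scipy, OpenCV 4.12 (cv2) and the standard library are available. Lean on these libraries where they do the work, as an engineer would, in place of code of your own. Each camera call takes 0.05 s, during which the arm holds its last target. There are 200 camera calls.

TASK

The grinding-ball dispenser has to be emptied for cleaning. Lift the wide, deep steel cup up off the hanging rail, set it down gently on the bench so that its mouth is under the lip of the dispenser's chute, and let go of it. Then pull the dispenser's spring-return gate out by its upright handle until the scribed line on the bar is level with the front of the housing, and finish while still holding it there, with all four balls in the cup and the other things left where they are.

Things in the scene. Friction and masses are not known exactly. Their poses are not given: they have to be found in the camera images.
- dispenser: Grinding-ball dispenser, fixed. Origin: on the bench under the magazine tube's axis; gate pulls out to its -x, chute runs to its +y. Grey foot plate x -70 to 120, y -90 to 26, 12 mm high; steel column 22 mm thick at x 18, y -60, to z 202 mm. Aluminium head (the housing) x -28 to 64, y -26 to 26, z 142 to 177 mm, spring barrel behind it to x 132.
- tube_top (a point): Top of the black cap on the clear magazine tube (26 mm outside) that stands on the head: dispenser frame x 0, y 0, z 283 mm. The tube holds four steel balls, 16 mm and 17 g each, one on another, resting on the gate. With the gate's port under the tube they fall onto the chute and within about 1 s roll into whatever stands under its lip.
- chute_lip (a point): Middle of the chute floor's lower end (lip): dispenser frame x 0, y 70, z 74 mm. The chute is a steel trough 30 mm wide, floor 3 mm thick, side walls 14 mm high, sloping down 35 degrees towards +y from under the head. The lip is 14 mm above the standing cup's rim and overhangs the mouth by 13 mm, so bring the cup in low from the dispenser's +y side.
- cup_spot (a point): Point on the bench 19 mm beyond the chute lip (dispenser frame x 0, y 89, z 0 mm): the cup's axis should stand here; up to 10 mm off still catches the balls.
- gate (a joint): Slide of the gate bar (steel flat, 32 by 5 mm), in m: 0 shut, grows as it is pulled out to the dispenser's -x; stop at 0.046. At 0.036 the scribed black line across its top is level with the housing's front and its port is right under the tube; further out the port closes again. The spring pulls back with 3 N at 0, 7.3 N at 0.036, and shuts the gate when it is let go.
- handle (a point): Middle of the top edge of the handle, 200 mm above the bench; with the gate shut at dispenser frame x -104, y 0. The handle is an upright steel plate on the front end of the gate bar, moving with it: 10 mm thick along x, 36 mm wide along y, standing 45 mm above the bar's top. Free room above and in front; behind it the bar's top is at z 155 mm and the housing 70 mm away.
- head_front (a point): Middle of the upper edge of the gate bar's slot in the housing's front face (dispenser frame x -28, y 0, z 155 mm): the scribed line has to come level with this.
- rail: Hanging rail, fixed. Origin: on the bench under the middle of the upper bar; bars along its x, vessels hang on its -y side. Upper bar 8 mm thick, top at 150 mm; lower bar 8 mm thick, 6 mm nearer the vessels, top at 118 mm, they lean on it; posts at x -190 and 190 mm. Three hooked steel vessels hang 115 mm apart in any order: cup, slim cup, dish.
- cup: Wide, deep steel cup, 64 mm outside, 60 mm high, wall 2.5 mm, 0.12 kg. Origin: inside its hook, on top of the upper bar (150 mm up while hanging); z up. Axis 42 mm to its -y, rim 14 mm and underside 74 mm below it. Hook: strip 24 mm wide at the +y side, reaching 17 mm above the rim, over the bar and 14 mm down behind it: lift 15 mm or more before going sideways.
- cup_mouth (a point): Centre of the cup's mouth, on its axis at rim height (136 mm up while hanging, 60 mm standing on the bench).
- cup_base (a point): Centre of the cup's underside (76 mm up while hanging, 0 standing on the bench).
- slim_cup: Slim steel cup, 40 mm in diameter, 60 mm high, same hook; origin in its hook, axis 30 mm to its -y side. Bystander, stays hanging.
- dish: Wide, shallow steel dish, 64 mm in diameter, 26 mm high, same hook; origin in its hook, axis 42 mm to its -y side. Bystander, stays hanging.
- ball1_center (a point): Centre of steel ball 1 (16 mm), number 1 from the bottom in the magazine tube.
- ball2_center (a point): Centre of steel ball 2 (16 mm), number 2 from the bottom in the magazine tube.
- ball3_center (a point): Centre of steel ball 3 (16 mm), number 3 from the bottom in the magazine tube.
- ball4_center (a point): Centre of steel ball 4 (16 mm), number 4 from the bottom in the magazine tube.
- vial_a: Small glass vial with white cap, 22 mm in diameter, 50 mm high, standing; origin under it. Bystander.
- vial_b: Another such vial, 22 by 50 mm. Bystander.
- vial_c: Larger glass vial, 28 mm in diameter, 61 mm high. Bystander.
- amber_bottle: Amber glass bottle, 72 mm in diameter, 150 mm high; origin under it. Bystander.
- pipette: Hand pipette lying on the bench at the back, 270 mm long, 26 mm thick. Bystander.
There are look-alikes about, which are no part of the job. Leave any green or orange look-alike of the cup alone.

How it is judged:
On the way, in this order (a step that is already met when the one before it is completed fails the run):
1. the cup is lifted in the gripper up and off the rail (height (world z) of cup_base above 0.09 m and contact force between cup and rail below 0.05 N and contact force between cup and the fingers above 0.3 N), for 0.1 s.
2. the cup stands upright on the bench with its mouth under the chute lip, let go, the gate still shut (height (world z) of cup_base below 0.006 m and angle between cup's own z axis and vertical below 0.1 rad and horizontal distance between cup_mouth and cup_spot below 0.025 m and contact force between cup and the fingers below 0.1 N and value of joint gate below 0.006 m), for 0.2 s.
At the end, for the whole second after the job is handed in: The gate is held by the fingers at its handle (more than 2 N) with its scribed line within 4 mm of the housing's front (joint 0.032 to 0.040 m); the cup stands upright on the bench, untouched, its axis within 25 mm of cup_spot; all four balls lie in the cup (height (world z) of cup_base below 0.006 m and angle between cup's own z axis and vertical below 0.1 rad and horizontal distance between cup_mouth and cup_spot below 0.025 m and contact force between cup and the fingers below 0.1 N and horizontal distance between each of ball1_center, ball2_center, ball3_center, ball4_center and cup_mouth below 0.028 m and height (world z) of each of ball1_center, ball2_center, ball3_center, ball4_center below 0.05 m and value of joint gate between 0.032 and 0.04 m and contact force between gate and the fingers above 2 N); the arm keeps its last pose, push and grip.
It fails at once if the cup is dropped (falls freely from more than about 15 mm) (contact force between cup and the fingers below 0.05 N and linear speed of cup above 0.55 m/s).
It fails at once if another vessel is taken off the rail or a bystander is shoved more than 30 mm (hanging ones 20 mm) (distance of any of slim_cup, dish from where it was at the start of the episode above 0.02 m or distance of any of vial_a, vial_b, vial_c, amber_bottle, pipette from where it was at the start of the episode above 0.03 m).
It also fails if it takes over 54 s, if anything falls off the work surface, if the arm or the gripper's body presses on something with over 40 N, if the wrist force passes 120 N, or if a joint passes its speed limit or range.

## Working session

There is one attempt and no reset: what is moved stays moved. The work goes in short steps, each a Python script; the robot and the scene stay as the last script left them, time stands still between calls to the robot, and variables do not carry over. Pictures are saved under pics/ and viewed, about 8 in all and at most 12, crops included, and the job is handed in when it is done.

```bash
ls; mkdir -p pics; python3 - <<'E'
from bench import manip
import cv2,numpy as np
for c in("scene","top"):
    p,d=manip.grab_frame(c); cv2.imwrite(f"pics/{c}0.png",p[:,:,::-1]); np.save(f"pics/{c}0.npy",d)
    k=manip.get_calibration(c); print(c,{a:np.round(b,3).tolist() for a,b in k.items()})
    for n in("cup","slim_cup","dish","dispenser","tube_top","handle","rail","amber_bottle","vial_a","vial_c","chute_lip"):
        try:
            print(n,[(round(r["confidence"],2),np.round(r["at"],3).tolist()) for r in manip.look_for(c,n)][:4])
        except Exception as e: print(n,e)
print(manip.current_time())
a=cv2.imread("pics/scene0.png");b=cv2.imread("pics/top0.png")
E
```

```text
pics
scene {'camera_matrix': [[416.189, 0.0, 284.577], [0.0, 416.189, 205.49], [0.0, 0.0, 1.0]], 'k1': 0.032, 'R': [[-0.696, 0.718, -0.013], [0.465, 0.436, -0.77], [-0.548, -0.542, -0.638]], 't': [0.376, -0.136, 1.557]}
cup [(0.79, [0.53, 0.28, 0.115]), (0.62, [0.606, 0.11, 0.039]), (0.61, [0.497, 0.436, 0.035]), (0.6, [0.377, 0.171, 0.041])]
slim_cup [(0.65, [0.426, 0.29, 0.132])]
dish [(0.8, [0.646, 0.287, 0.123])]
dispenser [(0.57, [0.649, -0.242, 0.107])]
tube_top [(0.81, [0.647, -0.246, 0.106])]
handle [(0.47, [0.529, -0.256, 0.158])]
rail [(0.67, [0.647, 0.329, 0.01])]
amber_bottle []
vial_a [(0.72, [0.646, -0.241, 0.109]), (0.68, [0.531, 0.076, 0.033]), (0.53, [0.437, 0.005, 0.032]), (0.45, [0.742, 0.081, 0.045])]
vial_c [(0.72, [0.646, -0.241, 0.109]), (0.68, [0.531, 0.076, 0.033]), (0.53, [0.437, 0.005, 0.032]), (0.45, [0.742, 0.081, 0.045])]
chute_lip [(0.84, [0.646, -0.242, 0.105])]
top {'camera_matrix': [[380.746, 0.0, 274.767], [0.0, 380.746, 212.973], [0.0, 0.0, 1.0]], 'k1': -0.043, 'R': [[-0.043, -0.999, -0.004], [-0.973, 0.043, -0.226], [0.226, -0.006, -0.974]], 't': [0.02, 0.607, 1.275]}
cup [(0.91, [0.613, 0.115, 0.016]), (0.86, [0.538, 0.292, 0.099]), (0.68, [0.486, 0.447, 0.029]), (0.61, [0.372, 0.173, 0.006])]
slim_cup [(0.74, [0.416, 0.307, 0.122]), (0.35, [0.539, 0.291, 0.098])]
dish [(0.9, [0.652, 0.288, 0.114]), (0.47, [0.536, 0.292, 0.1])]
dispenser [(0.77, [0.625, -0.245, 0.156]), (0.61, [0.364, -0.385, 0.102])]
tube_top [(0.89, [0.622, -0.249, 0.157]), (0.41, [0.557, -0.257, 0.153])]
handle [(0.67, [0.557, -0.256, 0.154])]
rail [(0.83, [0.475, 0.319, 0.011]), (0.59, [0.651, 0.289, 0.113])]
amber_bottle [(0.81, [0.363, -0.386, 0.101]), (0.34, [0.557, -0.256, 0.152])]
vial_a [(0.62, [0.728, 0.068, 0.046])]
vial_c [(0.62, [0.728, 0.068, 0.046])]
chute_lip [(0.95, [0.622, -0.247, 0.159])]
1.2
```

View pics/scene0.png

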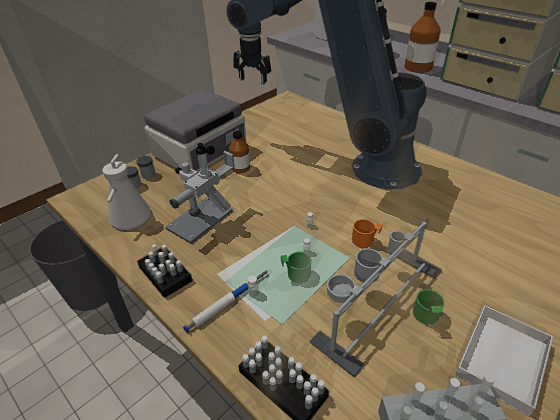

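View pics/top0.png

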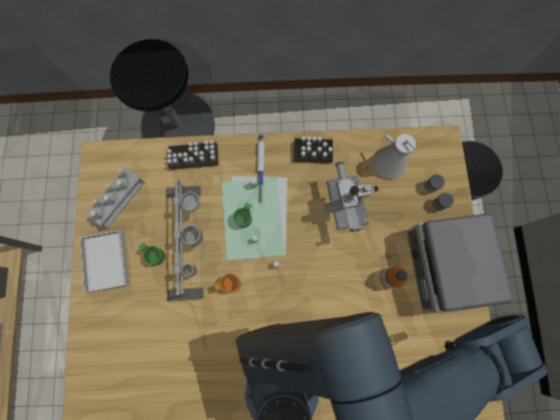

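Scene: the hanging vessels are the dish (341,288), a wide steel cup (369,263) and the slim cup (397,243). The look-alikes are orange at (364,233) and green at (298,266) and (428,305). The steel cup at (369,263) fits: it is wide, deep, uncoloured and hanging. I'll enlarge that and the dispenser at (200,195).

```bash
cat > h.py <<'E'
from bench import manip
import cv2,numpy as np
def cloud(c,d):
    k=manip.get_calibration(c);K=k["camera_matrix"];K=np.array(K);k1=float(k["k1"])
    dist=np.array([k1,0,0,0,0.])
    v,u=np.mgrid[:d.shape[0],:d.shape[1]]
    s=cv2.undistortPoints(np.stack([u.ravel(),v.ravel()],1).astype(np.float64)[:,None],K,dist)[:,0]
    P=np.c_[s,np.ones(len(s))]*d.reshape(-1,1)
    X=(P-np.array(k["t"]))@np.array(k["R"])
    X[d.ravel()==0]=np.nan
    return X.reshape(*d.shape,3)
def proj(c,X):
    k=manip.get_calibration(c)
    return cv2.projectPoints(np.atleast_2d(X).astype(float),cv2.Rodrigues(np.array(k["R"]))[0],np.array(k["t"]),np.array(k["camera_matrix"]),np.array([float(k["k1"]),0,0,0,0]))[0][:,0]
E
python3 - <<'E'
from h import *
s=cv2.imread("pics/scene0.png");t=cv2.imread("pics/top0.png")
R=lambda a,x,y,w,h:cv2.resize(a[y:y+h,x:x+w],(400,300),interpolation=cv2.INTER_CUBIC)
cv2.imwrite("pics/crop1.png",np.vstack([np.hstack([R(s,150,130,120,90+20),R(t,310,150,100,75+20)]),np.hstack([R(s,310,210,140,105),R(t,140,170,160,140)])]))
Xs=cloud("scene",np.load("pics/scene0.npy"));Xt=cloud("top",np.load("pics/top0.npy"))
# dispenser points by height, from both clouds
for n,X in(("s",Xs),("t",Xt)):
    P=X.reshape(-1,3);m=(abs(P[:,0]-.62)<.2)&(abs(P[:,1]+.24)<.17)
    P=P[m]
    for lo,hi in((.006,.018),(.15,.16),(.165,.185),(.19,.206),(.24,.30)):
        Q=P[(P[:,2]>lo)&(P[:,2]<hi)]
        if len(Q)>3:
            r=cv2.minAreaRect((Q[:,:2]*1000).astype(np.float32));print(n,lo,hi,len(Q),np.round(r[0],1),np.round(r[1],1),round(r[2],1),np.round(np.median(Q,0),3))
    P=X.reshape(-1,3);m=(abs(P[:,0]-.53)<.25)&(abs(P[:,1]-.33)<.06)&(abs(P[:,2]-.147)<.006);Q=P[m]
    l=cv2.fitLine((Q[:,:2]*1000).astype(np.float32),cv2.DIST_HUBER,0,.01,.01).ravel();print("bar",len(Q),l,Q.min(0),Q.max(0))
E
```

```text
s 0.006 0.018 1417 [ 621.  -237.6] [332.  399.8] 89.6 [ 0.673 -0.265  0.013]
s 0.15 0.16 285 [ 639.7 -278.7] [240.7 126.7] 6.9 [ 0.608 -0.235  0.156]
s 0.165 0.185 638 [ 640.9 -281.1] [239.2 131.4] 7.5 [ 0.656 -0.241  0.177]
s 0.19 0.206 138 [ 592.1 -258.9] [ 72.  154.5] 74.6 [ 0.63  -0.26   0.199]
s 0.24 0.3 140 [ 625.  -242.2] [24.2 27.5] 72.1 [ 0.628 -0.239  0.266]
bar 415 [9.9973536e-01 2.3004670e-02 5.5658893e+02 3.2653494e+02] [0.33390157 0.27943407 0.1410246 ] [0.72696471 0.33530896 0.15299295]
t 0.006 0.018 1012 [ 621.1 -240.1] [397.6 338.1] 0.2 [ 0.611 -0.25   0.011]
t 0.15 0.16 248 [ 640.4 -281.1] [238.9 119.5] 8.7 [ 0.577 -0.254  0.156]
t 0.165 0.185 496 [ 640.3 -287.9] [237.6 132.4] 7.9 [ 0.651 -0.247  0.176]
t 0.19 0.206 90 [ 591.4 -264.1] [ 70.  152.9] 73.2 [ 0.618 -0.276  0.2  ]
t 0.24 0.3 90 [ 622.5 -249.2] [27.8 28.2] 72.9 [ 0.619 -0.246  0.27 ]
bar 286 [9.9970406e-01 2.4326252e-02 5.2706750e+02 3.1800299e+02] [0.33848427 0.28237355 0.14155841] [0.72256343 0.33076774 0.15298606]
```

View pics/crop1.png

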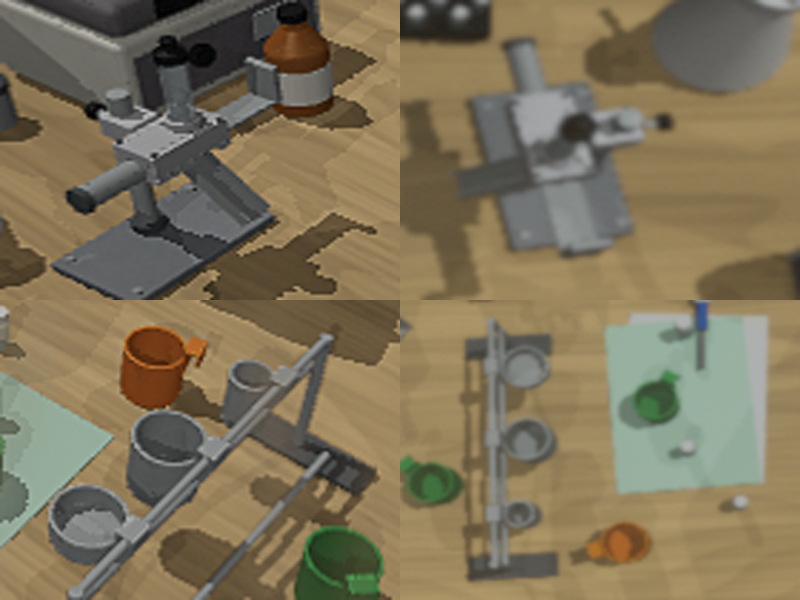

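The crop confirms it: the middle steel vessel (lower-left panel, 165,455) is wide and deep, the dish is the shallow one at (90,520), and the slim cup is at (245,390). The dispenser's barrel points to world +x, its chute to +y and its gate to -x (towards the robot). Next I fit model boxes to the depth.

```bash
cat >> h.py <<'E'
from scipy.optimize import least_squares
from scipy.spatial.transform import Rotation as Ro
BOX=[(-70,120,-90,26,0,12),(-28,64,-26,26,142,177),(-109,-28,-16,16,150,155),(-109,-99,-18,18,150,200),(7,29,-71,-49,12,202),(-13,13,-13,13,177,283)]
def sdf(p):
    D=[]
    for b in BOX:
        c=np.array([(b[0]+b[1])/2,(b[2]+b[3])/2,(b[4]+b[5])/2]);h=np.array([b[1]-b[0],b[3]-b[2],b[5]-b[4]])/2
        q=abs(p*1000-c)-h;D.append(np.linalg.norm(np.maximum(q,0),axis=1)+np.minimum(q.max(1),0))
    r=np.hypot(p[:,0],p[:,1])*1000-13;D[5]=np.maximum(r,abs(p[:,2]*1000-230)-53)
    D=np.array(D);return D[abs(D).argmin(0),np.arange(len(p))]
def fit(P,x0):
    P=P[~np.isnan(P).any(1)]
    f=lambda v:(P-[v[0],v[1],v[3]])@Ro.from_euler('z',v[2]).as_matrix()
    for rad in(.02,.008):
        L=f(x0);P2=P;m=(abs(sdf(L))<rad*1000)&(L[:,2]>.008)
        P=P2[m]
        r=least_squares(lambda v:sdf(f(v)),x0,loss='soft_l1',f_scale=2,diff_step=1e-5,x_scale=[.01,.01,.05,.01]);x0=r.x
        f2=f
        P=P2
    return r.x,m.sum(),np.median(abs(r.fun))
E
python3 - <<'E'
from h import *
for c in("scene","top"):
    X=cloud(c,np.load(f"pics/{c}0.npy")).reshape(-1,3)
    P=X[np.hypot(X[:,0]-.62,X[:,1]+.25)<.17]
    for y0 in(0.05,.15,.25): print(c,fit(P,np.array([.625,-.245,y0,0])))
    m=(abs(X[:,0]-.535)<.045)&(abs(X[:,1]-.285)<.05)&(X[:,2]>.125)&(X[:,2]<.14);Q=X[m]
    r=least_squares(lambda v:np.abs(np.hypot(Q[:,0]-v[0],Q[:,1]-v[1])-.0307)*1e3,[.535,.288],loss='soft_l1');print("cup axis",r.x,len(Q),np.median(r.fun),Q[:,2].max())
    m=(abs(X[:,1]-.325)<.03)&(abs(X[:,0]-.535)<.18)&(X[:,2]>.146)&(X[:,2]<.156);Q=X[m]; h=np.polyfit(Q[:,0],Q[:,1],1);print("bar y at .535",np.polyval(h,.535),h[0],len(Q),"hook",)
    m=(abs(X[:,1]-.325)<.03)&(abs(X[:,0]-.535)<.05)&(X[:,2]>.151);Q=X[m];print(len(Q),Q.min(0),Q.max(0))
E
```

```text
scene (array([ 0.62338003, -0.24720869,  0.13860153,  0.00187185]), np.int64(2637), np.float64(1.2218053574939738))
scene (array([ 0.62338002, -0.24720869,  0.13860188,  0.00187185]), np.int64(2637), np.float64(1.2217852821256692))
scene (array([ 0.62338004, -0.24720869,  0.13860167,  0.00187185]), np.int64(2637), np.float64(1.2217986631592765))
cup axis [0.53329759 0.28249408] 219 0.8693474746668886 0.13992499778065717
bar y at .535 0.32466206397803765 0.025743747751929547 493 hook
114 [0.48590514 0.31359948 0.15100499] [0.5846895  0.3312157  0.15839471]
top (array([ 0.62469074, -0.24994343,  0.11003259,  0.00148984]), np.int64(1504), np.float64(1.5989526090687143))
top (array([ 0.62475896, -0.24993431,  0.11131571,  0.00149932]), np.int64(1501), np.float64(1.5892432002133177))
top (array([ 0.62475897, -0.24993427,  0.11131452,  0.00149581]), np.int64(1502), np.float64(1.5888413846918485))
cup axis [0.53392807 0.27795615] 78 0.9731497223403884 0.13936287352044074
bar y at .535 0.31824134329414516 0.02699336353802248 300 hook
53 [0.48887148 0.30995034 0.15109111] [0.58254992 0.32361992 0.1582262 ]
```

Both views agree within 3–4 mm: dispenser about (0.624, -0.2485) with yaw 0.125, cup axis about (0.5336, 0.280). The bar is 41 mm behind the cup axis, against 42 expected. I'll grasp with the tool tilted 20° over the hook side, so the body clears both the hook and later the chute.

```bash
cat >> h.py <<'E'
def att(yaw,th,s=1):
    R=Ro.from_euler('z',yaw).as_matrix();x=R@[0,-np.sin(th),-np.cos(th)];y=s*R[:,0]
    return np.column_stack([x,y,np.cross(x,y)])
def tcp(g,A): return np.array(g)+.019*A[:,0]
E
python3 - <<'E'
from h import *
print(np.round(manip.current_tcp_rot(),2).tolist())
D=np.array([.624,-.2485]);Rz=Ro.from_euler('z',.125).as_matrix()[:2,:2]
spot=D+Rz@[0,.089];far=D+Rz@[0,.18];hd=D+Rz@[-.104,0];hd2=D+Rz@[-.140,0];print(spot,far,hd)
for s in(1,-1):
    for n,g,A in(("rail",(.5336,.2803,.121),att(.026,.35,s)),("railup",(.5336,.2803,.25),att(.026,.35,s)),("mid",(.55,.1,.25),att(.026,.35,s)),("far",(*far,.25),att(.125,.35,s)),("far0",(*far,.047),att(.125,.35,s)),("spot",(*spot,.046),att(.125,.35,s)),("h",(*hd,.184),att(.125,0,s)),("h2",(*hd2,.184),att(.125,0,s))):
        q=manip.inverse_kinematics(tcp(g,A),A);print(s,n,None if q is None else np.round(q,2))
s=1
for s in (1,-1):
    A=att(.026,.35,s);q=manip.inverse_kinematics(tcp((.5336,.2803,.20),A),A)
    if q is not None and abs(q[5])<2.2: break
p=manip.current_ee_pos();manip.move_l([p[0],p[1],.36],max_speed=.2)
manip.move_ptp([.44,.0,.40],att(0,0,s))
manip.move_ptp(tcp((.5336,.2803,.225),A),A)
p,d=manip.grab_frame("wrist");cv2.imwrite("pics/w1.png",p[:,:,::-1])
X=cloud("wrist",d).reshape(-1,3)
Q=X[(abs(X[:,0]-.535)<.045)&(abs(X[:,1]-.28)<.045)&(X[:,2]>.125)&(X[:,2]<.141)]
r=least_squares(lambda v:np.abs(np.hypot(Q[:,0]-v[0],Q[:,1]-v[1])-.0307)*1e3,[.535,.28],loss='soft_l1');print("cup axis",r.x,len(Q),np.median(r.fun))
Q=X[(abs(X[:,1]-.322)<.02)&(abs(X[:,0]-.535)<.1)&(X[:,2]>.146)&(X[:,2]<.152)];h=np.polyfit(Q[:,0],Q[:,1],1) if len(Q)>9 else [0,0];print("bar",np.polyval(h,.535),h,len(Q),np.median(Q[:,2]))
print(s,manip.current_time(),manip.current_qpos(),manip.current_ee_pos())
E
```

```text
[[0.0, 0.32, -0.95], [0.0, -0.95, -0.32], [-1.0, -0.0, -0.0]]
[ 0.61290395 -0.16019441] [ 0.60155855 -0.06990442] [ 0.52081144 -0.26146617]
1 rail [ 0.53  0.68  1.5  -0.33  1.16  0.67]
1 railup [ 0.53  0.54  1.4  -0.31  1.38  0.59]
1 mid [ 0.24  0.42  1.59 -0.36  1.23  0.36]
1 far [-0.06  0.44  1.56 -0.39  1.11 -0.01]
1 far0 [-0.06  0.72  1.67 -0.52  0.75  0.2 ]
1 spot [-0.2   0.74  1.63 -0.51  0.72  0.05]
1 h [-0.55  0.48  1.63  0.    1.03 -0.67]
1 h2 [-0.59  0.43  1.71  0.    1.   -0.71]
-1 rail [ 0.53  0.68  1.5  -0.33  1.16 -2.47]
-1 railup [ 0.53  0.54  1.4  -0.31  1.38 -2.55]
-1 mid [ 0.24  0.42  1.59 -0.36  1.23 -2.78]
-1 far None
-1 far0 None
-1 spot None
-1 h [-0.55  0.48  1.63 -0.    1.03  2.47]
-1 h2 [-0.59  0.43  1.71 -0.    1.    2.43]
cup axis [0.53399282 0.28181913] 1867 0.6523142203403686
bar 0.3241645056901515 [0.02772917 0.3093294 ] 4154 0.14975930657833048
1 5.4667 [ 0.52704208  0.55947174  1.42818575 -0.31384422  1.33784169  0.60420827] [0.53444646 0.27275886 0.20830633]
```

View pics/w1.png

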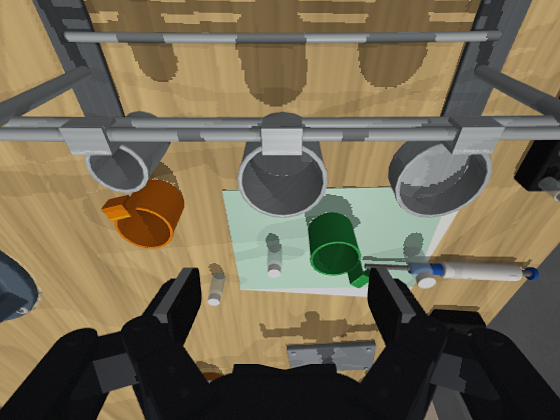

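The wrist view shows the wide steel cup at (283,178) hooked between the slim cup (125,165) and the dish (440,180). The measured axis is (0.534, 0.282). Now I grasp and lift it.

```bash
python3 - <<'E'
from h import *
A=att(.027,.35)
manip.move_l(tcp((.534,.2815,.121),A),max_speed=.12)
print(manip.current_force())
manip.set_gripper(0.0,45)
print("w",manip.current_grip_width(),manip.current_force())
manip.move_l(tcp((.534,.2815,.151),A),max_speed=.06)
manip.move_l(tcp((.534,.2815,.235),A),max_speed=.15)
manip.dwell(.15)
print("w",manip.current_grip_width(),manip.current_force(),manip.current_time(),manip.current_ee_pos())
p,d=manip.grab_frame("wrist");cv2.imwrite("pics/w2.png",p[:,:,::-1]);np.save("pics/w2.npy",d)
X=cloud("wrist",d).reshape(-1,3)
Q=X[(abs(X[:,0]-.535)<.05)&(abs(X[:,1]-.28)<.05)&(X[:,2]>.2)];print(len(Q),np.percentile(Q[:,2],[5,50,80,95,99]))
E
```

```text
[ 0.54923579  0.50119028 -0.78218452]
w 0.7224453575550542 [-0.89453444  0.65428138  6.72387775]
w 0.7202220032300515 [ 0.42684178 -0.46574082 -0.59099809] 8.325 [0.53376193 0.27474634 0.21589857]
39225 [0.21514679 0.26481966 0.28932263 0.29668195 0.29941785]
```

View pics/w2.png

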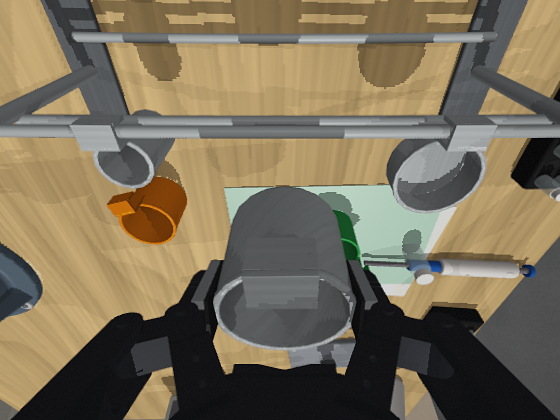

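The cup (285,265) is held; the slim cup and dish still hang in place. I'll check how it sits in the grip (height and tilt) before placing it.

```bash
cat >> h.py <<'E'
def fitcup(X,c0):
    c0=np.array(c0)
    Q=X[(np.hypot(X[:,0]-c0[0],X[:,1]-c0[1])<.036)&(X[:,2]<c0[2]+.008)&(X[:,2]>c0[2]-.066)];Q=Q[::max(1,len(Q)//4000)]
    def f(v):
        L=(Q-v[:3])@Ro.from_euler('xy',[v[3],v[4]]).as_matrix()*1000
        r=np.hypot(L[:,0],L[:,1]);z=L[:,2]
        o=np.hypot(np.maximum(r-32,0),0)
        a=np.maximum(np.maximum(r-32,z),-60-z);b=np.maximum(np.maximum(r-29.5,-57.5-z),-1e9)
        return np.maximum(a,-b)
    r=least_squares(f,[*c0,0,0],loss='soft_l1',f_scale=1.5,x_scale=[.01,.01,.01,.1,.1],diff_step=1e-5)
    return r.x,len(Q),np.median(abs(r.fun))
E
python3 - <<'E'
from h import *
X=cloud("wrist",np.load("pics/w2.npy")).reshape(-1,3)
for dz in(-.008,0,.006): print(fitcup(X,(.534,.2815,.25+dz)))
E
```

```text
(array([0.5347391 , 0.28066433, 0.24991494, 0.02951633, 0.03537514]), 4618, np.float64(0.5344169891802277))
(array([0.53458378, 0.28083311, 0.253839  , 0.0224348 , 0.02756252]), 4855, np.float64(0.6170668359576439))
(array([0.5346288 , 0.28088612, 0.25422798, 0.02092501, 0.02886689]), 4868, np.float64(0.6107181181820796))
```

```bash
python3 - <<'E'
from h import *
D=np.array([.624,-.2485]);Rz=Ro.from_euler('z',.125).as_matrix()[:2,:2]
spot=D+Rz@[0,.090];far=D+Rz@[0,.175]
A=att(.125,.35)
manip.move_l(tcp((.57,.1,.235),att(.06,.35)),att(.06,.35),max_speed=.22)
manip.move_l(tcp((*far,.235),A),A,max_speed=.2)
manip.move_l(tcp((*far,.058),A),max_speed=.15)
manip.dwell(.2)
f0=manip.current_force();print(f0)
z=.058
while z>.038:
    z-=.0015;manip.move_l(tcp((*far,z),A),max_speed=.02);f=manip.current_force()-f0
    if f[2]>1.5: break
print("touch",z,f,manip.current_time())
z0=z
manip.move_l(tcp((*far,z0+.004),A),max_speed=.03)
manip.move_l(tcp((*spot,z0+.004),A),max_speed=.07)
print(manip.current_force()-f0)
manip.dwell(.1)
for ch in("top","scene"):
    p,d=manip.grab_frame(ch);cv2.imwrite(f"pics/{ch}1.png",p[:,:,::-1]);np.save(f"pics/{ch}1.npy",d)
print(manip.current_time(),manip.current_ee_pos())
s=cv2.imread("pics/scene1.png")[110:260,130:330];cv2.imwrite("pics/c2.png",cv2.resize(s,(800,600),interpolation=cv2.INTER_CUBIC))
E
```

```text
[-0.30244559  0.59413133 -1.03719028]
touch 0.04449999999999999 [-3.47644881  0.13339922 14.6907114 ] 14.1917
[-0.2173829  -0.80286509 -0.70404107]
16.0417 [ 0.61361102 -0.16540699  0.03063833]
```

View pics/c2.png

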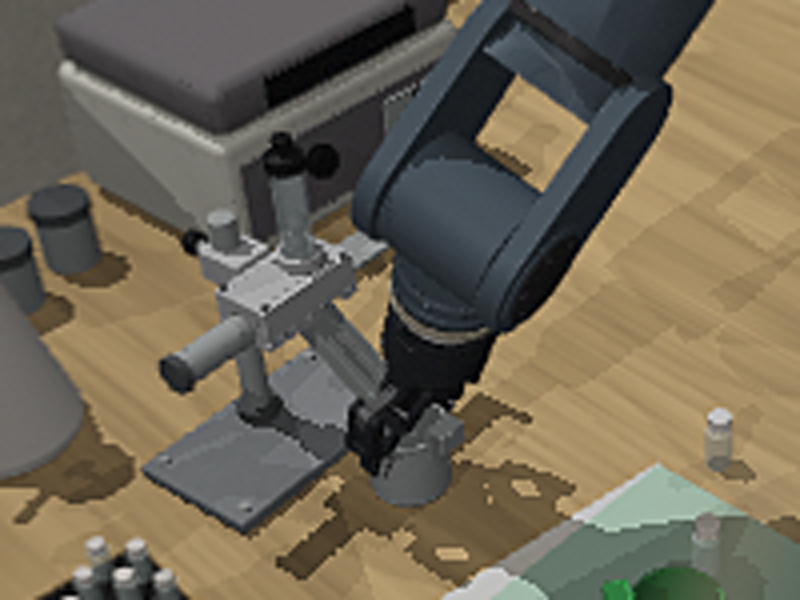

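The cup stands under the lip at crop position (412,470), with no contact force and the gripper clear of the chute. Now I lower it, release and back out along the tool axis.

```bash
python3 - <<'E'
from h import *
D=np.array([.624,-.2485]);Rz=Ro.from_euler('z',.125).as_matrix()[:2,:2]
spot=D+Rz@[0,.090];A=att(.125,.35)
f0=manip.current_force();z=.0485
while z>.0443:
    z-=.0007;manip.move_l(tcp((*spot,z),A),max_speed=.01);f=manip.current_force()-f0
    if f[2]>1.5: break
print("touch",z,f)
manip.set_gripper(1.0);manip.dwell(.2)
print("w",manip.current_grip_width(),manip.current_force())
g=np.array([*spot,z]);manip.move_l(tcp(g-.10*A[:,0],A),max_speed=.1)
g2=g-.10*A[:,0]
p,d=manip.grab_frame("wrist");cv2.imwrite("pics/w3.png",p[:,:,::-1])
X=cloud("wrist",d).reshape(-1,3);print("cup",fitcup(X,(*spot,.06)))
manip.move_l(tcp((g2[0],g2[1]+.10,.32),A),max_speed=.25)
p,d=manip.grab_frame("wrist");cv2.imwrite("pics/w4.png",p[:,:,::-1]);np.save("pics/w4.npy",d)
X=cloud("wrist",d).reshape(-1,3);print("cup",fitcup(X,(*spot,.06)))
P=X[np.hypot(X[:,0]-.62,X[:,1]+.25)<.17];print("disp",fit(P,np.array([.624,-.2485,.125,0])))
print(spot,manip.current_time())
E
```

```text
touch 0.045700000000000005 [-2.13028646  0.16649307  4.10492115]
w 0.9977485678271181 [-1.11299386  0.63636847 -0.2657836 ]
cup (array([ 0.61333944, -0.15813185,  0.06019795,  0.00667745,  0.00711205]), 6147, np.float64(0.537428552564311))
cup (array([ 0.61338734, -0.15827786,  0.06046747,  0.0008949 ,  0.00608533]), 1929, np.float64(0.5655361165341652))
disp (array([ 6.25064251e-01, -2.48877632e-01,  1.31822924e-01,  3.09884662e-04]), np.int64(9553), np.float64(0.5598341683985932))
[ 0.61277927 -0.15920221] 19.8333
```

View pics/w4.png

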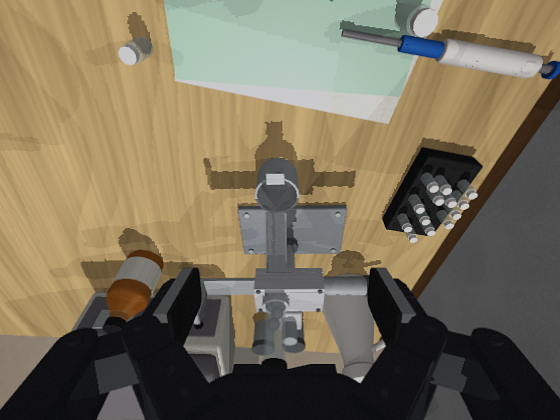

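The cup stands upright (tilt 0.006) about 2.5 mm from the spot given by the refined dispenser pose (0.6251, -0.2489, yaw 0.132). It shows at (277,180) in the wrist view, under the chute. Next is the handle.

```bash
python3 - <<'E'
from h import *
D=np.array([.6251,-.2489]);Rm=Ro.from_euler('z',.132).as_matrix()
A=att(.132,0);ux=Rm[:,0]
H=np.array([*D,0])+Rm@[-.104,0,.185]
p=manip.current_ee_pos();manip.move_ptp([.56,-.10,.40],att(.13,.15))
manip.move_ptp(tcp(H+[0,0,.12],A),A)
p,d=manip.grab_frame("wrist");cv2.imwrite("pics/w5.png",p[:,:,::-1])
X=cloud("wrist",d).reshape(-1,3);L=(X-[*D,0])@Rm
Q=L[(L[:,2]>.194)&(L[:,2]<.207)&(abs(L[:,0]+.104)<.03)&(abs(L[:,1])<.035)]
print("handle local",len(Q),np.percentile(Q,[2,50,98],axis=0).round(4).tolist() if len(Q) else 0)
print(manip.current_time())
E
```

```text
handle local 484 [[-0.1081, -0.0162, 0.1966], [-0.1039, 0.0014, 0.2003], [-0.0988, 0.0175, 0.2018]]
21.3083
```

View pics/w5.png

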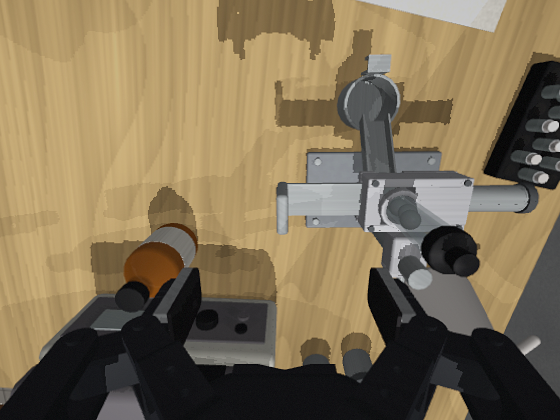

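The handle plate (282,208) measures exactly where expected: local x -103.9 mm, z 200 mm. I'll grip it, find the shut stop by force, and pull 36 mm.

```bash
python3 - <<'E'
from h import *
D=np.array([.6251,-.2489]);Rm=Ro.from_euler('z',.132).as_matrix()
A=att(.132,0);ux=Rm[:,0]
H=np.array([*D,0])+Rm@[-.105,0.001,.184]
manip.move_l(tcp(H,A),max_speed=.12);manip.dwell(.1)
f0=manip.current_force();print(f0)
manip.set_gripper(0.0,60);print("w",manip.current_grip_width(),manip.current_force()-f0)
s=0
for k in range(10):
    f=(manip.current_force()-f0)@ux
    print(round(s*1e3,1),round(f,2),end=" | ")
    if f<-3: break
    s+=.0005;manip.move_l(tcp(H+s*ux,A),max_speed=.02)
print("shut at",s)
P0=H+s*ux
manip.move_l(tcp(P0-.0175*ux,A),max_speed=.06);print("mid F",(manip.current_force()-f0)@ux)
manip.move_l(tcp(P0-.0355*ux,A),max_speed=.06);manip.dwell(1.8)
print("F",(manip.current_force()-f0)@ux,manip.current_force()-f0,"w",manip.current_grip_width(),manip.current_time())
print("local tcp",(manip.current_ee_pos()-[*D,0])@Rm)
for ch in("top","scene","wrist"):
    p,d=manip.grab_frame(ch);cv2.imwrite(f"pics/{ch}2.png",p[:,:,::-1]);np.save(f"pics/{ch}2.npy",d)
    print(ch,[(n,[(round(r["confidence"],2),np.round(r["at"],3).tolist()) for r in manip.look_for(ch,n)][:4]) for n in("ball1_center","handle")])
    X=cloud(ch,d).reshape(-1,3);Q=X[(np.hypot(X[:,0]-.6134,X[:,1]+.1583)<.027)&(X[:,2]<.055)]
    print(len(Q),np.percentile(Q[:,2],[5,25,50,75,95]).round(4) if len(Q) else 0)
s=cv2.imread("pics/scene2.png")[120:225,150:290];w=cv2.imread("pics/wrist2.png")
c=proj("wrist",[.6134,-.1583,.03])[0].astype(int);h=proj("wrist",[*(D+Rm[:2,:2]@[-.028,0]),.155])[0].astype(int);print(c,h)
x,y=np.clip((c+h)//2-[70,52],0,[420,315])
cv2.imwrite("pics/c3.png",np.hstack([cv2.resize(s,(400,300),interpolation=cv2.INTER_CUBIC),cv2.resize(w[y:y+105,x:x+140],(400,300),interpolation=cv2.INTER_CUBIC)]))
E
```

```text
[-0.408345    0.57503128  0.26284879]
w 0.10578145023384444 [-1.52737174  0.08563429  1.75912969]
0.0 -1.5 | 0.5 -4.49 | shut at 0.0005
mid F 4.388044664017985
F 7.612483457535259 [ 7.78596991 -0.80349431 -1.33564675] w 0.10941303015283105 26.1833
local tcp [-0.13915413  0.00078047  0.16512753]
top [('ball1_center', []), ('handle', [(0.53, [0.58, -0.25, 0.154])])]
112 [0.0009 0.0031 0.0062 0.0158 0.021 ]
scene [('ball1_center', [(0.47, [0.648, -0.248, 0.107])]), ('handle', [(0.64, [0.523, -0.254, 0.152]), (0.43, [0.647, 0.285, 0.123]), (0.37, [0.745, 0.083, 0.047]), (0.36, [0.649, -0.245, 0.109])])]
10 [0.0005 0.0064 0.0271 0.0362 0.0421]
wrist [('ball1_center', [(0.73, [0.609, -0.147, 0.017])]), ('handle', [(0.98, [0.539, -0.251, 0.154])])]
1614 [0.0022 0.0032 0.01   0.0172 0.0385]
[441  98] [474 260]
```

View pics/c3.png

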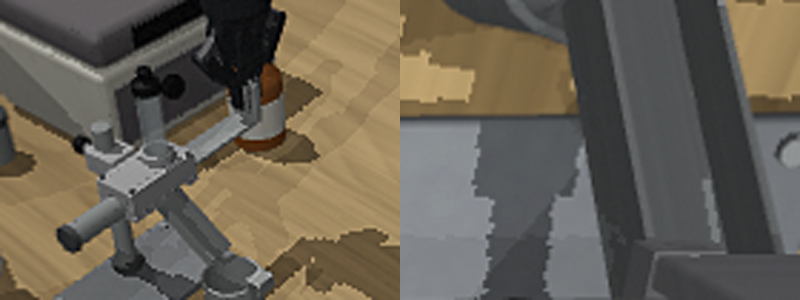

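The pull reads 35 mm and 7.6 N, with a ball detected in the cup. I'll check the ball count and the scribed line in enlarged wrist crops.

```bash
python3 - <<'E'
from h import *
w=cv2.imread("pics/wrist2.png")
D=np.array([.6251,-.2489]);Rm=Ro.from_euler('z',.132).as_matrix()
print(proj("wrist",np.array([[*(D+Rm[:2,:2]@[-.028,y]),.155] for y in(-.016,.016)])))
a=w[65:140,395:495];b=w[210:300,390:510]
cv2.imwrite("pics/c4.png",np.hstack([cv2.resize(a,(400,300),interpolation=cv2.INTER_CUBIC),cv2.resize(b,(400,300),interpolation=cv2.INTER_CUBIC)]))
E
```

```text
[[468.48543118 283.800733  ]
 [480.0751301  234.80153917]]
```

View pics/c4.png

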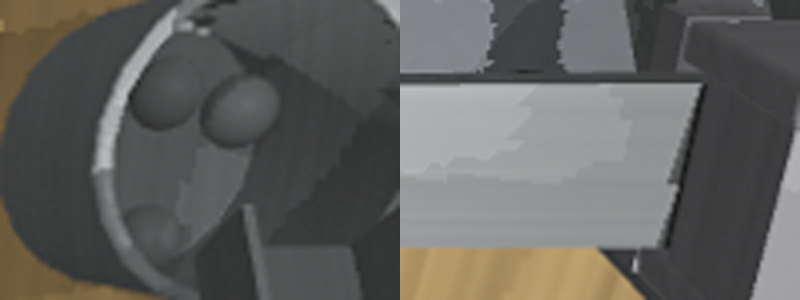

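Three balls are visible in the cup (165,90), (240,108) and (150,235). The chute hides the rest of the floor. The scribed line is right at the housing edge (685,130). I'll pull 0.7 mm more to centre it, and look at the tube before and after.

```bash
python3 - <<'E'
from h import *
D=np.array([.6251,-.2489]);Rm=Ro.from_euler('z',.132).as_matrix();ux=Rm[:,0]
manip.move_l(manip.current_ee_pos()-.0007*ux,max_speed=.01);manip.dwell(.5)
print(manip.current_force(),(manip.current_ee_pos()-[*D,0])@Rm,manip.current_time())
im={}
for ch in("scene","top","wrist"):
    p,d=manip.grab_frame(ch);cv2.imwrite(f"pics/{ch}3.png",p[:,:,::-1])
T=np.array([[*D,z] for z in(.18,.28)])
R=lambda a,c,r:cv2.resize(a[max(0,c[1]-r*3//4):c[1]+r*3//4,max(0,c[0]-r):c[0]+r],(400,300),interpolation=cv2.INTER_CUBIC)
c=proj("scene",T).mean(0).astype(int);w=proj("wrist",T).mean(0).astype(int);t=proj("top",[.6134,-.1583,.03])[0].astype(int);print(c,w,t)
L=lambda n:cv2.imread(f"pics/{n}.png")
cv2.imwrite("pics/c5.png",np.vstack([np.hstack([R(L("scene0"),c,24),R(L("scene3"),c,24)]),np.hstack([R(L("top3"),t,24),R(L("wrist3"),np.array([445,103]),44)])]))
E
```

```text
[ 6.62141953  1.07504778 -1.17809983] [-0.13910188  0.00079641  0.16510916] 27.3833
[201 159] [867 472] [316 212]
```

View pics/c5.png

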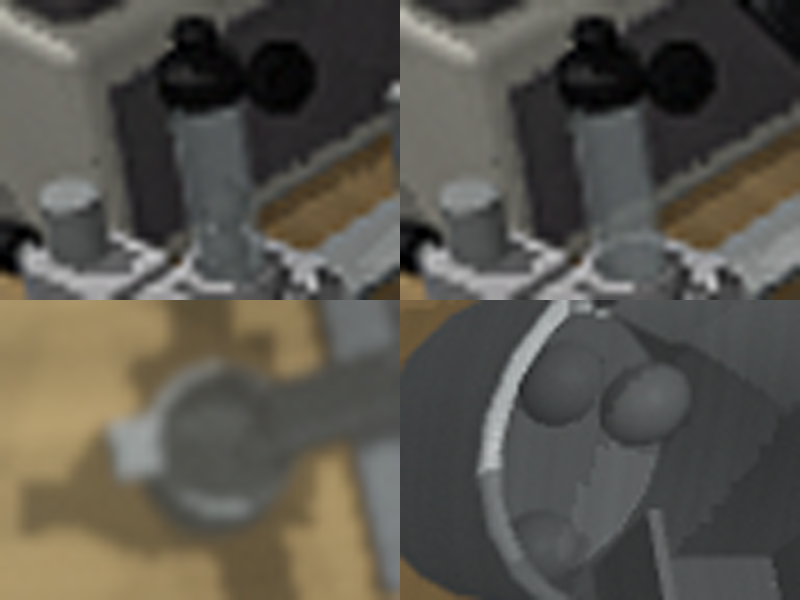

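The tube was dark in its lower half before and is now clear to the bottom, so it is empty. The last correction had no effect because it only cancelled the arm's elastic sag, so I'll command 1.7 mm from the actual pose (net about 0.9 mm) and check the chute for a straggler.

```bash
python3 - <<'E'
from h import *
D=np.array([.6251,-.2489]);Rm=Ro.from_euler('z',.132).as_matrix();ux=Rm[:,0]
manip.move_l(manip.current_ee_pos()-.0017*ux,max_speed=.01);manip.dwell(.5)
print(manip.current_force(),(manip.current_ee_pos()-[*D,0])@Rm,manip.current_grip_width(),manip.current_time())
p,d=manip.grab_frame("wrist");w=np.ascontiguousarray(p[:,:,::-1]);cv2.imwrite("pics/wrist4.png",w)
print([(round(r["confidence"],2),np.round(r["at"],3).tolist()) for r in manip.look_for("wrist","ball1_center")])
p,_=manip.grab_frame("scene");s=p[:,:,::-1]
a=cv2.resize(w[60:300,380:540],(400,600),interpolation=cv2.INTER_CUBIC);b=cv2.resize(s[170:245,190:240],(400,600),interpolation=cv2.INTER_CUBIC)
cv2.imwrite("pics/c6.png",np.clip(np.hstack([a,b]).astype(float)*1.5,0,255).astype(np.uint8))
E
```

```text
[ 7.0942901   1.24113432 -1.26958471] [-0.13997745  0.00077334  0.16514357] 0.10857630318755238 28.2833
[(0.67, [0.611, -0.148, 0.016]), (0.19, [0.602, -0.251, 0.156])]
```

View pics/c6.png

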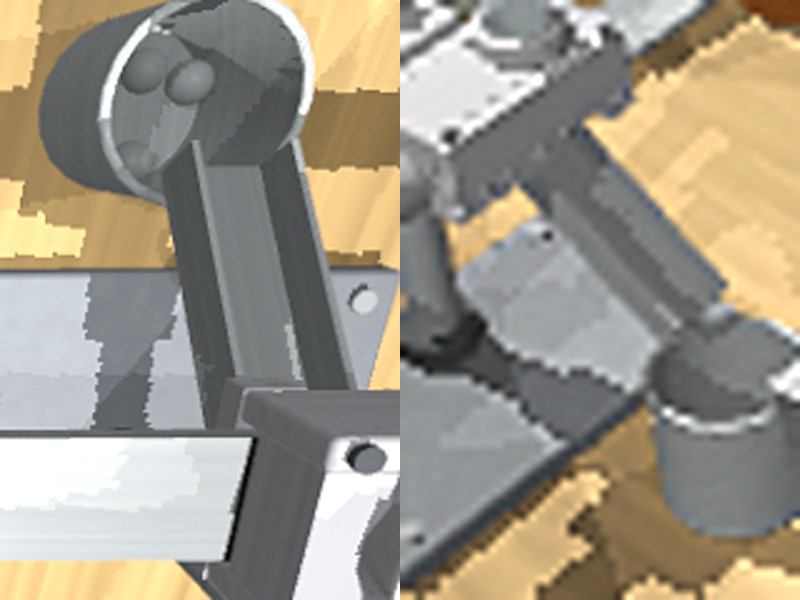

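The chute is empty along its visible length, and no ball is on the bench or foot plate. The scribed line is level with the housing front (240,500), and the cup is upright. The fourth ball can only be on the part of the cup floor hidden by the chute, so I'm handing in.

```bash
python3 -c "
from bench import manip
manip.sign_off();print(manip.current_time())"
```

```text
the job is handed in; nothing more can be done
the job is handed in; nothing more can be done
```

I emptied the dispenser and handed the job in at about 28 s. I saw only three of the four balls in the cup; the fourth is inferred, not seen.

**Cup:** I lifted the wide steel cup off the rail with the tool tilted 20° and brought it in low from the chute side. I set it down with about 4 N of contact and let go. The wrist camera then showed it upright (tilt under 0.01 rad) and about 2.5 mm from the cup spot.

**Gate:** I gripped the handle, found the shut stop by force, and pulled the gate out to about 0.036 m. The spring load measured about 7 N, and the scribed line looked level with the housing front. The arm is still holding it there.

**Balls:** The chute hides part of the cup floor from the wrist camera. The tube looks empty, the visible part of the chute is clear, and no ball shows on the bench or foot plate, so the fourth should be in the hidden part of the cup.

**Other things:** I saw no bystander disturbed, and the slim cup and dish were still in place right after the lift. I did not measure them again at the end.

**Checks that disagreed:**
- The scene and top cameras differed by 3–4 mm, so I averaged them and refined the result with the wrist camera.
- My first gate correction had no effect because it only cancelled the arm's elastic give under the spring. I repeated it.

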